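# Shut the tilt-out bin and snap its latch over

### The job

The white tilt-out bin under the maple plank is hanging open: push its front shut with the fingertips, fully home, and only then flip the red-handled latch lever on the plank's front edge over past its centre, towards the robot, so that it snaps into its locked position and stays there. Pick nothing up, and leave the harmonicas in their tray, the tin, the shaker, the jar and the tuner where they are; finish with the hand clear of everything.

Things in the scene. Friction and masses are not known exactly. Their poses are not given: they have to be found in the camera images.
- plank: Maple plank 200 mm deep (x), 660 mm long (y), 22 mm thick on two end panels, fixed; its top is 165 mm above the table. Origin on the table under the plank's centre; x points away from the robot (front edge at x = -100 mm), y along the plank, z up. Place and yaw vary. Bystanders stand on its rear half.
- bin (a joint): Tilt (rad) of the white bin: 0 = shut (firm stop), larger = top tilted out to the robot (plank's -x); starts at 0.3 to 0.45, limit 0.6. Hinge along the plank's y at x -107, z 12 mm in the plank's frame. Front panel 380 mm wide (y -190 to 190), 150 high above the hinge, 6 thick; shut, its outer face is at x -110, upper edge z 162. Friction holds it at any angle; 1 to 4 N at the edge moves it.
- bin_rim (a point): Middle of the upper edge of the bin's front panel, on its outer face (towards the robot); moves with the bin.
- latch (a joint): Latch lever angle (rad): 0 = unlocked, leaning 35 degrees back over the plank (plank's +x); 0.61 = upright; 1.22 = locked, leaning 35 degrees forward to the robot (-x). A spring pushes it away from upright to the nearer end, so past 0.61 it snaps over by itself; 2 to 3 N at the handle starts it.
- latch_grip (a point): Centre of the lever's red cross handle: a round bar 12 mm thick and 34 mm long along the plank's y, 60 mm from the pivot on a 9 mm thick chrome stem.
- latch_pivot (a point): Lever pivot (axis along the plank's y), 16 mm above the plank's top, at x -120 mm in the plank's frame; its y varies, -140 to 140 mm. Two dark ears, 28 mm apart overall, 22 mm above the plank, reach 12 mm before and 46 mm behind it; screw plate 44 mm wide. A 42 mm tongue points forward from the pivot when unlocked, down before the shut bin when locked.
- tin: Bystander, loose: round brass-coloured pin tin, 55 mm across, 23 mm high, on the rear half of the plank. Origin at the centre of its underside.
- tray: Bystander, loose: grey plastic tray 76 x 120 x 16 mm holding two harmonicas, on the rear half of the plank. Origin at the centre of its underside.
- harp_near: Bystander, loose: chrome harmonica 28 x 102 x 22 mm in the tray's slot nearer the robot. Origin at the centre of its underside.
- harp_far: Bystander, loose: the same harmonica in the tray's far slot. Origin at the centre of its underside.
- shaker: Bystander, loose: pink finger shaker, egg-like, 36 mm across, 34 mm high, on the rear half of the plank. Origin at the centre of its underside.
- pick_jar: Bystander, loose: glass jar with wooden cap, 64 mm across, 85 mm high, on the table to the left. Origin at the centre of its underside.
- tuner: Bystander, loose: black tuner box 70 x 45 x 24 mm on the table to the right. Origin at the centre of its underside.

How it is judged (in metres and radians):
On the way, in this order (a step that is already met when the one before it is completed fails the run):
1. the bin is pushed shut while the latch is still unlocked (value of joint bin below 0.04 rad and value of joint latch below 0.3 rad), for 0.2 s.
2. the latch lever has snapped over into its locked position with the bin shut (value of joint latch above 1.1 rad and value of joint bin below 0.04 rad), for 0.2 s.
At the end, for the whole second after the job is handed in: The bin is shut to within 0.04 rad (6 mm at its upper edge), the latch lever rests in its locked position (above 1.1 rad), and every bystander is within 20 mm of where it stood (all of step 2 and distance of each of tin, tray, harp_near, harp_far, shaker, pick_jar, tuner from where it was at the start of the episode below 0.02 m); the robot touches nothing.
It fails at once if a bystander is lifted, carried or knocked more than 20 mm from its place (distance of any of tin, tray, harp_near, harp_far, shaker, pick_jar, tuner from where it was at the start of the episode above 0.02 m).
It fails at once if the latch is flipped over while the bin is still open (value of joint latch above 0.8 rad and value of joint bin above 0.06 rad).
It also fails if it takes over 48 s, if anything falls off the work surface, if the arm or the gripper's body presses on something with over 40 N, if the wrist force passes 120 N, or if a joint passes its speed limit or range.

### The arm

A 6-joint arm with a two-finger parallel gripper is mounted at the origin on the work surface. World frame = base frame: x ahead of the robot, y to its left, z up, the work surface at z = 0. Lengths are in m, angles in degrees, forces in N, time in s.
With the tool pointing down it reaches from about 0.25 to 0.725 m from the base axis. Payload 9.7 kg.
Tool frame: the origin (TCP) lies midway between the tips of the shut fingers; the grasp point (between the pads) lies 19 mm behind it; z points along the fingers, y is the direction in which the jaws open and shut (so a half turn about z gives the same grasp; the last joint's range is limited). The gripper opens to 85 mm and grips with 20 to 120 N. Pads are 22 mm wide; open, the fingers measure 114 mm over their backs; the gripper's body (76 mm by 85 mm) begins 54 mm behind the grasp point. The pads swing forward as they close: fully open they stand 13 mm farther back than shut.
Start: joints at [-65.776, 4.979, 10.078, 95.1, 0, 90], TCP at [0.226, -0.502, 0.231] pointing down, gripper open.
Joint ranges: [-179.16, 179.16], [-48.56, 103.87], [-65.8, 70.77], [-126.05, 130.52], [-82.76, 87.17], [-180, 180]. Speed limits (degrees/s): [127.2, 127.2, 147.25, 180, 180, 180].

### API

Orientations are given as [roll, pitch, yaw] about the fixed x, y, z axes, in that order (R = Rz(yaw) Ry(pitch) Rx(roll)).
In Python, from workcell import bot, camera, recognise gives the robot as it stands. The module is installed in compiled form; this text tells all that it offers.
- The arm moves only by the tool apply_moves, never from a script. Its argument "targets" is one flat list of numbers, 7 for each row, row after row: the shift along the world's x, y, z in units of 30 mm (1.0 is 30 mm), then the turn, a rotation vector about the world's x, y, z in units of 6 degrees (1.0 is 6 degrees), then the opening, from 0 (shut) to 1 (fully open). A call has 1 to 5 rows; each row is the pose to reach, as a shift and turn from the pose commanded when the call began; what a row does not reach only later rows make up. A row lasts 1/10 s, in which the tool goes at most 50 mm and 8.59 degrees, less where a joint would pass 70% of its speed; a pose out of reach is approached as far as the arm can. A call with a gripper value outside its range is refused whole. The fingers move at their own pace and stop on an object; "newtons" is the grip in N (left out, the last holds). Time passes only in rows, so rows that repeat a pose let the fingers close. It gives the time, the measured TCP pose, the force and the opening at its end, in the units of the state.
- bot.get_obs(): the state, without advancing time (a new reading comes with each control period).
- camera(name): name is "side" or "top"; returns a dict with "img" (384x512x3 uint8, red, green, blue), "intrinsics" (3x3 intrinsics, pixels), "origin" and "rotation" of the camera in the world. Camera axes: x right, y up, looking along -z (the intrinsics and any distortion apply to the point x, -y, -z); pixel columns grow to the right and rows downward; lengths in m; the calibration is good to about 2 mm. A picture is of the moment at which its call begins. There is no depth.
- bot.job_done(): hands the job in, once; it reports no verdict.
Trained networks look in the newest picture that a camera, given by its name, has taken for a name from the list of things; names that differ only in an ending like _2 or _b are one class to them, and where a whole thing is asked for, a point or a joint stands for the part that bears it (a point fixed in the world has none). Each returns a list of dicts, best first, with "conf" (0 to 1); they miss things now and then, are a little off and sometimes report something else, mostly with a low value. They report only what shows in the picture. A call takes as long as a camera call.
- recognise(query, camera): "box" ([left, top, right, bottom] in pixels, round what is visible of it).
The state is a dict: "time": time; "q": joint angles; "qd": joint speeds; "joint_efforts": joint torques, N m; "ee_pos": TCP position; "tcp_rot": TCP orientation; "wrist_force": force on the tool from outside, world axes, zero at the start; "torque": the same for the moment, N m; "opening": finger opening in m.
Only numpy, scipy, OpenCV 4.12 (cv2) and the standard library are available. Lean on these libraries where they do the work, as an engineer would, in place of code of your own. Each camera call takes 0.05 s, during which the arm holds its last target.

## Working session

There is one attempt and no reset: what is moved stays moved. The work goes in short steps, Python scripts to look and compute and a tool call to move; the robot and the scene stay as the last step left them, time stands still between calls to the robot, and variables do not carry over. Pictures are saved under pics/ and viewed, and the job is handed in when it is done.

Besides the shell and the picture viewer there is one more tool, called after ">>>" as name(argument=value, ...) on one line, values as JSON. apply_moves: Moves the arm, as the interface text tells. Its arguments: {"type":"object","properties":{"targets":{"type":"array"},"newtons":{"type":"number"}},"required":["targets"]}

```bash
mkdir -p pics
python3 - <<'E'
from workcell import bot,camera,recognise
import cv2,numpy as np,json
np.set_printoptions(precision=4,suppress=True)
for c in("side","top"):
    d=camera(c);cv2.imwrite(f"pics/{c}0.png",d["img"][:,:,::-1])
    print(c,d["intrinsics"],d["origin"],d["rotation"],[k for k in d])
    for n in("plank","bin","bin_rim","latch","latch_grip","latch_pivot","tin","tray","shaker"):
        print(n,[(np.round(r["box"],1).tolist(),round(r["conf"],2)) for r in recognise(n,c)[:2]])
o=bot.get_obs();print({k:np.round(v,4).tolist() for k,v in o.items()})
E
```

```text
side [[459.5447   0.     259.8927]
 [  0.     459.5447 189.9126]
 [  0.       0.       1.    ]] [ 0.4424 -1.0157  1.0118] [51.7546 -1.0546 -4.8796] ['img', 'intrinsics', 'origin', 'rotation']
plank [([241.3, 155.6, 354.9, 372.9], 0.91), ([323.3, 254.6, 344.9, 293.7], 0.3)]
bin [([240.5, 186.4, 265.0, 314.0], 0.69)]
bin_rim [([236.3, 186.4, 265.7, 315.8], 0.94)]
latch []
latch_grip [([241.7, 224.8, 271.8, 249.3], 0.53)]
latch_pivot [([238.8, 223.9, 278.0, 253.3], 0.84)]
tin [([310.2, 208.6, 331.3, 227.6], 0.71)]
tray [([311.1, 258.7, 345.7, 300.5], 0.6), ([238.8, 226.4, 276.5, 249.0], 0.45)]
shaker [([203.2, 136.6, 222.2, 163.1], 0.63), ([312.8, 169.0, 323.3, 181.8], 0.53)]
top [[479.0469   0.     250.6378]
 [  0.     479.0469 190.7436]
 [  0.       0.       1.    ]] [0.3931 0.0477 1.4893] [  7.2073  -0.5998 -89.8406] ['img', 'intrinsics', 'origin', 'rotation']
plank [([184.1, 112.4, 418.3, 220.9], 0.69)]
bin [([229.8, 187.3, 366.6, 220.8], 0.97), ([99.0, 235.4, 124.4, 258.6], 0.31)]
bin_rim [([231.2, 188.2, 360.6, 223.5], 0.69), ([185.8, 112.6, 421.6, 223.7], 0.19)]
latch [([327.5, 186.5, 338.9, 220.5], 0.51)]
latch_grip [([333.4, 189.2, 338.7, 220.4], 0.57), ([369.8, 237.0, 397.2, 262.1], 0.27)]
latch_pivot [([326.2, 185.0, 344.1, 219.4], 0.75)]
tin [([292.4, 132.5, 313.6, 151.1], 0.8)]
tray []
shaker []
{'time': 1.0, 'q': [-65.7737, 4.9797, 10.0784, 95.0982, -0.0008, 89.9992], 'qd': [0.0756, -0.0491, 0.0219, 0.002, -0.0447, 0.0641], 'joint_efforts': [0.001, -52.0104, 46.4874, 0.0013, 0.0001, 0.0], 'ee_pos': [0.2257, -0.5016, 0.2313], 'tcp_rot': [179.9994, 0.0008, 24.227], 'wrist_force': [-0.1041, 0.586, -0.0113], 'torque': [0.0076, -0.0468, -0.0282], 'opening': 0.0853}
```

Run:
```python
import cv2
a=cv2.imread("pics/side0.png");b=cv2.imread("pics/top0.png")
cv2.imwrite("pics/s1.png",cv2.resize(a[130:380,180:400],None,fx=2.4,fy=2.4,interpolation=cv2.INTER_CUBIC))
cv2.imwrite("pics/t1.png",cv2.resize(b[95:275,170:435],None,fx=3,fy=3,interpolation=cv2.INTER_CUBIC))
```

```text
(no output)
```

View pics/s1.png

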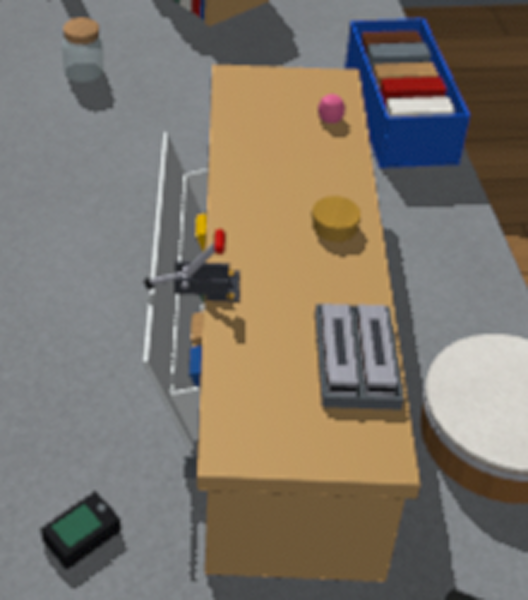

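View pics/t1.png

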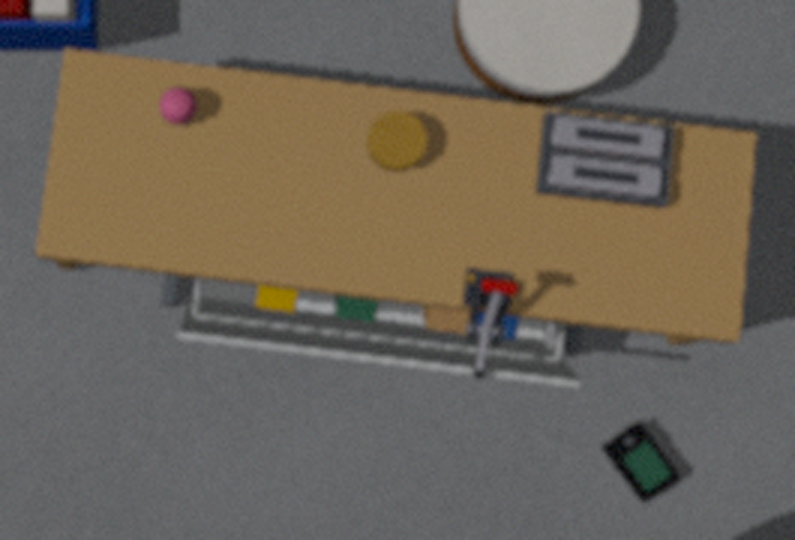

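View pics/top0.png

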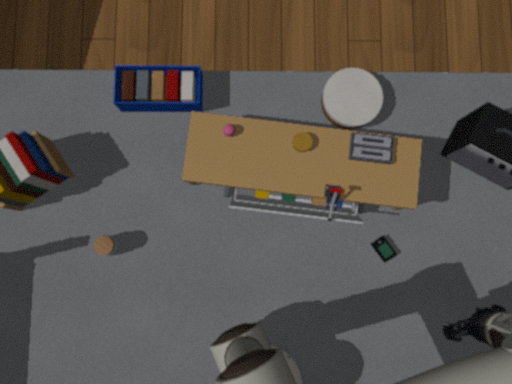

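```bash
cat > h.py <<'E'
import numpy as np,json
from scipy.spatial.transform import Rotation as R
from scipy.optimize import least_squares
np.set_printoptions(precision=4,suppress=True)
C={"side":(459.5447,259.8927,189.9126,[0.4424,-1.0157,1.0118],[51.7546,-1.0546,-4.8796]),
"top":(479.0469,250.6378,190.7436,[0.3931,0.0477,1.4893],[7.2073,-0.5998,-89.8406])}
def proj(c,P):
    f,cx,cy,o,r=C[c];p=(np.atleast_2d(P)-o)@R.from_euler("xyz",r,degrees=True).as_matrix()
    return np.c_[cx+f*p[:,0]/-p[:,2],cy-f*p[:,1]/-p[:,2]]
def ray(c,uv,z):
    f,cx,cy,o,r=C[c];d=R.from_euler("xyz",r,degrees=True).apply([(uv[0]-cx)/f,-(uv[1]-cy)/f,-1]);o=np.array(o)
    return o+d*(z-o[2])/d[2]
def W(p,P):
    c,s=np.cos(p[2]),np.sin(p[2]);P=np.atleast_2d(P)
    return np.c_[p[0]+c*P[:,0]-s*P[:,1],p[1]+s*P[:,0]+c*P[:,1],P[:,2]]
E
python3 - <<'E'
from h import *
t=lambda a:np.array(a)/3+[170,95]; s=lambda a:np.array(a)/2.4+[180,130]
top=t([[65,48],[757,131],[741,341],[37,257]])
side=s([[212,66],[360,69],[418,487],[199,480]])
K=np.array([[.1,.33,.165],[.1,-.33,.165],[-.1,-.33,.165],[-.1,.33,.165]])
Ks=np.array([K[3],K[0],K[1],K[2]])
f=lambda p:np.r_[(proj("top",W(p,K))-top).ravel(),(proj("side",W(p,Ks))-side).ravel()]
r=least_squares(f,[.45,-.05,0]);p=r.x;print(p,np.degrees(p[2]),r.fun)
# bin rim + latch
def g(v):
    b,l,y=v
    rim=lambda yy:[-.107-.15*np.sin(b)-.003*np.cos(b),yy,.012+.15*np.cos(b)-.003*np.sin(b)]
    a=np.radians(35)-l;gr=[-.12+.06*np.sin(a),y,.181+.06*np.cos(a)]
    return np.r_[(proj("top",W(p,[rim(.19),rim(-.19),gr]))-t([[179,336],[579,384],[500,287]])).ravel(),
     (proj("side",W(p,[rim(.19),rim(-.19),gr]))-s([[165,133],[147,360],[219,241]])).ravel()]
r=least_squares(g,[.4,0,-.07]);print(r.x,r.fun)
for n,uv,z in(("tin",t([398,142]),.19),("shaker",t([177,105]),.18)):
    print(n,(ray("top",uv,z)))
E
```

```text
[ 0.6508 -0.1137 -0.1181] -6.767465699881166 [ 0.1246 -0.1908  0.3083  0.1011  0.2225 -0.1336 -0.2932 -0.7844 -0.4322
 -0.5432 -0.9798  0.2736  1.0924  0.2544 -0.9276 -0.4912]
[ 0.3124  0.0185 -0.0901] [-0.2303 -0.8379  1.4307 -0.3644 -0.1216 -0.3131 -0.1489 -0.2893 -0.9011
  1.5043 -0.3833  0.2069]
tin [ 0.6933 -0.1093  0.19  ]
shaker [0.7298 0.0955 0.18  ]
```

Run:
```python
from h import *
p=[0.6508,-0.1137,-0.1181]
for q in ([-.2,.06,.25],[-.2,.06,.12],[-.121,.06,.12],[-.115,.06,.12],[-.2,-.09,.3],[-.05,-.09,.29],[-.05,-.09,.215],[-.12,-.09,.215]):
    w=W(p,[q])[0];print(q,w,np.hypot(*w[:2]))
print(-30.99/6)
```

```text
[-0.2, 0.06, 0.25] [ 0.4593 -0.0306  0.25  ] 0.46027783292302443
[-0.2, 0.06, 0.12] [ 0.4593 -0.0306  0.12  ] 0.46027783292302443
[-0.121, 0.06, 0.12] [ 0.5377 -0.0399  0.12  ] 0.5391878300600329
[-0.115, 0.06, 0.12] [ 0.5437 -0.0406  0.12  ] 0.5451820595496621
[-0.2, -0.09, 0.3] [ 0.4416 -0.1795  0.3   ] 0.4766799788983093
[-0.05, -0.09, 0.29] [ 0.5905 -0.1972  0.29  ] 0.6225936488044211
[-0.05, -0.09, 0.215] [ 0.5905 -0.1972  0.215 ] 0.6225936488044211
[-0.12, -0.09, 0.215] [ 0.521  -0.1889  0.215 ] 0.5542291600791301
-5.165
```

>>> apply_moves(targets=[0.6,1.2,0.2,0,0,-1,0,1.2,2.4,0.4,0,0,-2,0,1.8,3.6,0.6,0,0,-3,0,2.4,4.8,0.6,0,0,-4,0,3.0,6.0,0.6,0,0,-5.16,0], newtons=40)

```text
time: 1.5
ee_pos: [0.3161, -0.3202, 0.2496]
tcp_rot: [180.0, -0.0, -7.0]
wrist_force: [0.4, -0.4, -0.1]
opening: 0.0126
```

>>> apply_moves(targets=[0.6,1.2,0,0,0,0,0,1.2,2.4,0,0,0,0,0,1.8,3.6,0,0,0,0,0,2.4,4.8,0,0,0,0,0,3.0,6.0,0,0,0,0,0])

```text
time: 2.0
ee_pos: [0.4061, -0.14, 0.2495]
tcp_rot: [180.0, -0.0, -6.7]
wrist_force: [0.8, -0.3, -0.3]
opening: -0.0001
```

>>> apply_moves(targets=[0.6,1.2,0,0,0,0,0,1.2,2.4,0,0,0,0,0,1.8,3.7,0,0,0,0,0,1.8,3.7,0,0,0,0,0])

```text
time: 2.4
ee_pos: [0.4595, -0.0412, 0.2489]
tcp_rot: [-179.4, 0.0, -5.4]
wrist_force: [-0.7, -0.6, 0.2]
opening: 0.0001
```

>>> apply_moves(targets=[0,0.2,-1.3,0,0,0,0,0,0.2,-2.6,0,0,0,0,0,0.2,-3.8,0,0,0,0,0,0.2,-4.3,0,0,0,0,0,0.2,-4.3,0,0,0,0])

```text
time: 2.9
ee_pos: [0.4568, -0.0413, 0.1189]
tcp_rot: [-179.3, 0.2, -5.6]
wrist_force: [0.0, 0.1, 0.1]
opening: 0.0001
```

Run:
```python
from workcell import bot,camera
import cv2
a=camera("side")["img"][:,:,::-1];b=camera("top")["img"][:,:,::-1]
i=cv2.resize(a[130:380,180:400],(520,590));j=cv2.resize(b[95:275,170:435],None,fx=3,fy=3)
cv2.imwrite("pics/s2.png",i);cv2.imwrite("pics/t2.png",j)
o=bot.get_obs();print(o["ee_pos"],o["tcp_rot"],o["wrist_force"],o["time"])
```

```text
[ 0.45848298 -0.04137641  0.12188038] [-1.79291885e+02 -8.55514270e-02 -5.54026018e+00] [-0.04839276 -0.71207256  0.61910757] 3.0
```

View pics/s2.png

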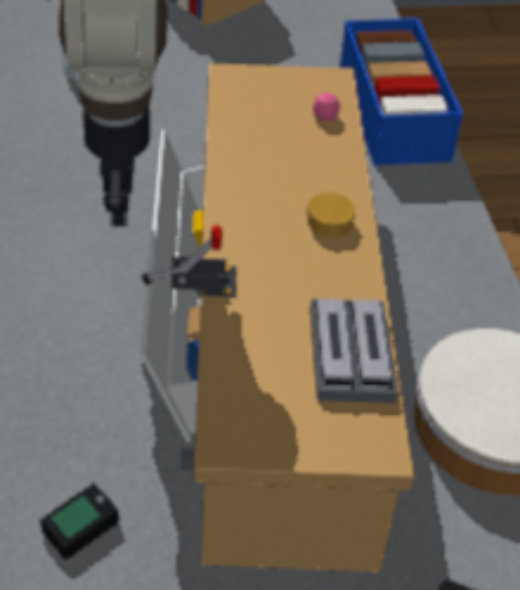

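View pics/t2.png

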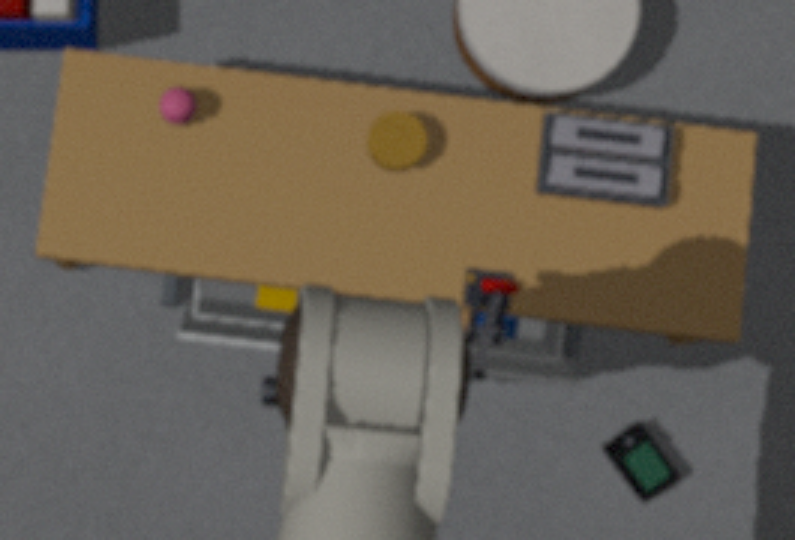

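>>> apply_moves(targets=[0.1,0.7,0,0,0,0,0,0.15,1.4,0,0,0,0,0,0.65,1.34,0,0,0,0,0,1.15,1.28,0,0,0,0,0,1.6,1.22,0,0,0,0,0])

```text
time: 3.5
ee_pos: [0.5056, -0.0248, 0.1213]
tcp_rot: [-178.3, -0.0, -3.7]
wrist_force: [-1.9, -0.5, 0.7]
opening: -0.0002
```

>>> apply_moves(targets=[0.25,-0.03,0,0,0,0,0,0.5,-0.06,0,0,0,0,0,0.75,-0.09,0,0,0,0,0,0.9,-0.11,0,0,0,0,0])

```text
time: 3.9
ee_pos: [0.5332, -0.0283, 0.1228]
tcp_rot: [-178.3, -0.2, -3.7]
wrist_force: [-0.5, 3.2, 13.5]
opening: 0.0003
```

```bash
cat > look.py <<'E'
import sys
from workcell import bot,camera
import cv2
from h import *
n=sys.argv[1]
a=camera("side")["img"][:,:,::-1];b=camera("top")["img"][:,:,::-1]
cv2.imwrite(f"pics/s{n}.png",cv2.resize(a[130:330,180:360],None,fx=3,fy=3,interpolation=cv2.INTER_CUBIC));cv2.imwrite(f"pics/t{n}.png",cv2.resize(b[95:275,170:435],None,fx=3,fy=3))
o=bot.get_obs()
for k in("time","q","ee_pos","tcp_rot","wrist_force","torque","joint_efforts"):print(k,np.round(o[k],4))
c,s=np.cos(.1181),np.sin(.1181);d=np.array(o["ee_pos"])[:2]-[.6508,-.1137];print("plank xy",c*d[0]-s*d[1],s*d[0]+c*d[1])
E
python3 look.py 3
```

```text
time 4.0
q [ -3.9537   1.7689  -5.2904  82.6924   1.6483 179.7788]
ee_pos [ 0.5334 -0.0287  0.1228]
tcp_rot [-178.3527   -0.2546   -3.7326]
wrist_force [ 1.8668 -0.6229 10.3719]
torque [-0.1641 -0.2845  0.0088]
joint_efforts [  0.1756 -42.7674  41.3718   0.4686   0.213    0.0011]
plank xy -0.12657844824588632 0.07062737366253355
```

View pics/s3.png

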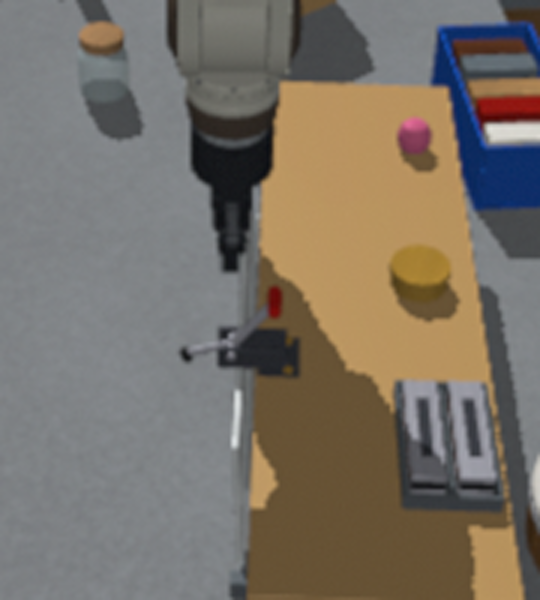

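View pics/t3.png

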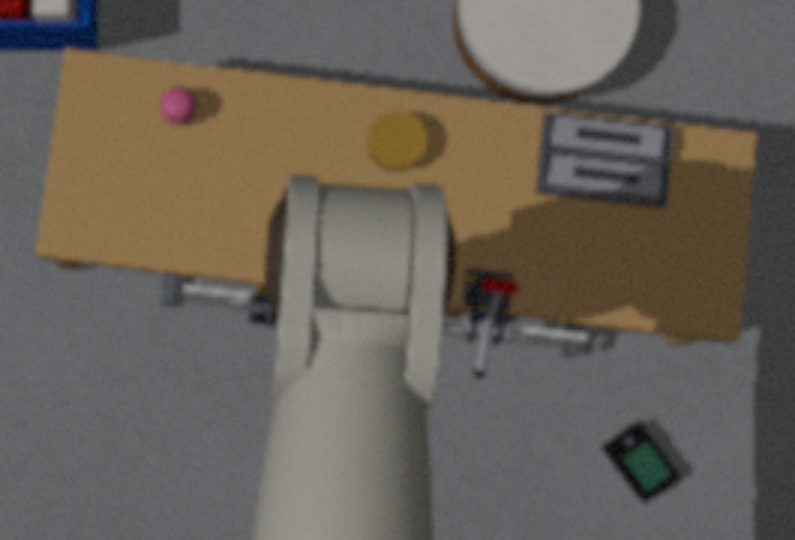

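>>> apply_moves(targets=[0,0,0.2,0,0,0,0,0,0,0.4,0,0,0,0,0,0,0.4,0,0,0,0])

```text
time: 4.3
ee_pos: [0.5319, -0.0288, 0.1334]
tcp_rot: [-178.4, -0.1, -3.8]
wrist_force: [-0.2, 0.1, -0.2]
opening: 0.0002
```

>>> apply_moves(targets=[0.1,0,0,0,0,0,0,0.2,0,0,0,0,0,0,0.2,0,0,0,0,0,0])

```text
time: 4.6
ee_pos: [0.5378, -0.029, 0.1319]
tcp_rot: [-178.4, 0.0, -3.8]
wrist_force: [0.1, 0.8, -0.3]
opening: -0.0001
```

>>> apply_moves(targets=[0.1,0,0,0,0,0,0,0.2,0,0,0,0,0,0,0.2,0,0,0,0,0,0])

```text
time: 4.9
ee_pos: [0.5392, -0.029, 0.1319]
tcp_rot: [-178.4, 0.6, -3.8]
wrist_force: [-25.6, -1.3, 12.4]
opening: 0.0005
```

```bash
python3 look.py 4
```

```text
time 5.0
q [ -3.9161   3.317   -2.6836  84.5555   1.5902 179.8813]
ee_pos [ 0.5392 -0.029   0.1319]
tcp_rot [-178.4086    0.5527   -3.7974]
wrist_force [-26.2268   0.0771  11.0279]
torque [ 0.0107  4.7587 -0.0104]
joint_efforts [  1.0375 -44.4283  51.964  -10.2665   0.5832  -0.1297]
plank xy -0.1208515753707048 0.07097498491694229
```

View pics/s4.png

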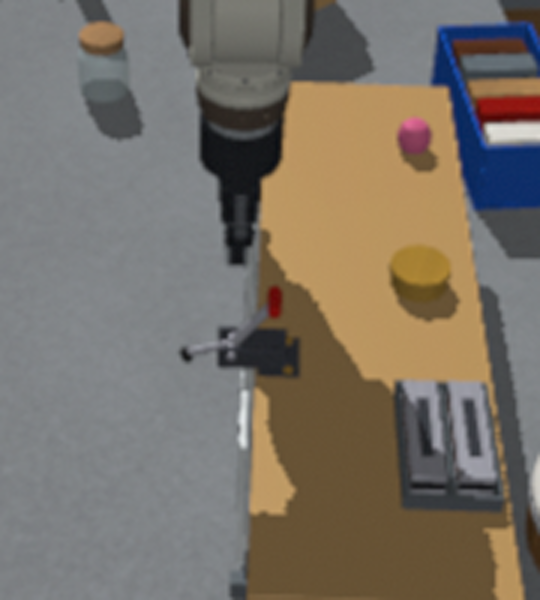

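View pics/t4.png

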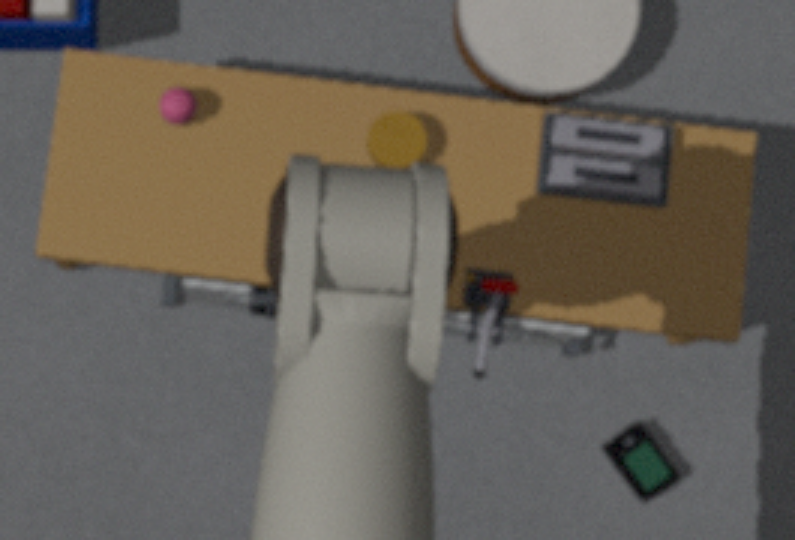

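>>> apply_moves(targets=[-0.6,0,0,0,0,0,0,-1.2,0.1,0,0,0,0,0,-1.2,0.1,1.2,0,0,0,0,-1.2,0.1,2.6,0,0,0,0,-1.2,0.1,4.0,0,0,0,0])

```text
time: 5.5
ee_pos: [0.5071, -0.0259, 0.2534]
tcp_rot: [-178.4, 0.1, -3.8]
wrist_force: [0.6, 0.3, 0.4]
opening: -0.0
```

>>> apply_moves(targets=[0,0,1.2,0,0,0,0,0,-1,2,0,0,-0.2,0,0.4,-2.3,2,0,0,-0.4,0,0.8,-3.6,2,0,0,-0.5,0,0.8,-3.6,2,0,0,-0.5,0])

```text
time: 6.0
ee_pos: [0.5325, -0.1376, 0.311]
tcp_rot: [-178.4, 0.1, -7.0]
wrist_force: [-0.6, 0.8, -1.0]
opening: 0.0003
```

```bash
python3 look.py 5
```

```text
time 6.1
q [-15.0538   7.8694  22.3477 104.7995   1.6177 171.8091]
ee_pos [ 0.5317 -0.1347  0.3116]
tcp_rot [-178.353     0.0874   -6.8662]
wrist_force [-0.5023  0.2732  0.6209]
torque [-0.0142  0.0594  0.0065]
joint_efforts [ -1.5097 -52.0972  44.8471  -0.1287  -0.0039  -0.1016]
plank xy -0.11581936588402257 -0.03485602621612875
```

View pics/s5.png

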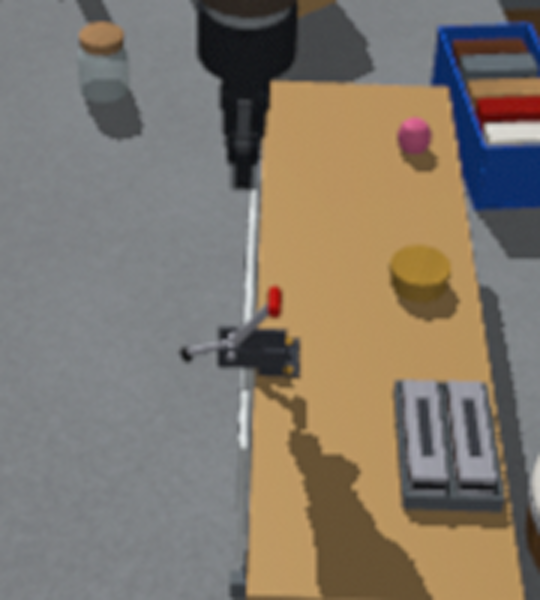

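>>> apply_moves(targets=[0.7,-0.7,0,0,0,0,0,1.4,-1.4,0,0,0,0,0,2.1,-2.1,0,0,0,0,0,2.1,-2.1,0,0,0,0,0])

```text
time: 6.5
ee_pos: [0.5963, -0.1977, 0.3099]
tcp_rot: [-178.3, 0.2, -6.8]
wrist_force: [-0.5, 0.5, 0.6]
opening: 0.0001
```

>>> apply_moves(targets=[0,0,-0.8,0,0,0,0,0,0,-1.6,0,0,0,0,0,0,-2.4,0,0,0,0,0,0,-3.1,0,0,0,0,0,0,-3.1,0,0,0,0])

```text
time: 7.0
ee_pos: [0.5933, -0.1952, 0.2168]
tcp_rot: [-178.3, 0.3, -6.7]
wrist_force: [-0.1, -0.1, -0.0]
opening: -0.0
```

```bash
python3 look.py 6
```

```text
time 7.1
q [-18.9739  15.9364  21.4225  95.8312   1.5917 167.7349]
ee_pos [ 0.5943 -0.196   0.2203]
tcp_rot [-178.3714   -0.0009   -6.7135]
wrist_force [-0.567  -0.4361  1.0705]
torque [-0.0301 -0.0421  0.0075]
joint_efforts [  0.037  -61.679   43.9995  -0.1465   0.089    0.0066]
plank xy -0.04640361558251589 -0.08834618230645164
```

View pics/s6.png

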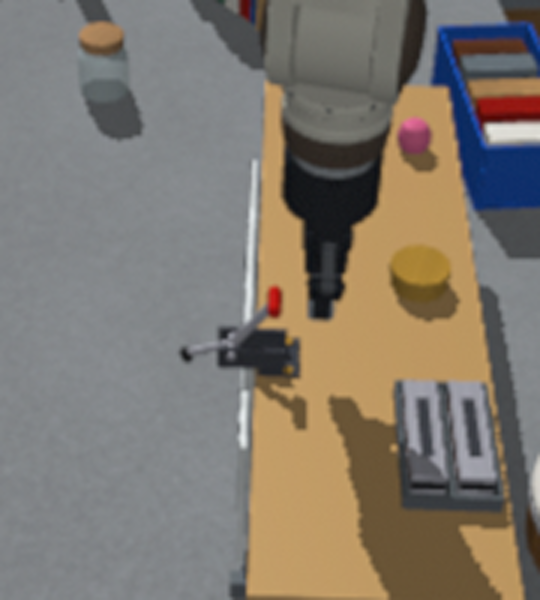

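>>> apply_moves(targets=[-0.4,0.05,0,0,0,0,0,-0.8,0.1,0,0,0,0,0,-1.2,0.14,0,0,0,0,0,-1.5,0.18,0,0,0,0,0,-1.8,0.21,0,0,0,0,0])

```text
time: 7.6
ee_pos: [0.5404, -0.1904, 0.2208]
tcp_rot: [-178.4, -0.1, -6.8]
wrist_force: [0.9, -0.7, 1.3]
opening: -0.0003
```

>>> apply_moves(targets=[-0.25,0.03,0,0,0,0,0,-0.5,0.06,0,0,0,0,0,-0.5,0.06,0,0,0,0,0])

```text
time: 7.9
ee_pos: [0.5247, -0.1888, 0.2194]
tcp_rot: [-178.4, 0.0, -6.8]
wrist_force: [0.3, 0.5, 0.1]
opening: 0.0002
```

```bash
python3 look.py 7
```

```text
time 8.0
q [-20.574    6.3169  10.1691  94.2649   1.5747 166.1987]
ee_pos [ 0.5255 -0.1889  0.2192]
tcp_rot [-178.3723    0.0252   -6.7779]
wrist_force [-0.6053 -0.6946  0.0809]
torque [-0.0031 -0.0109 -0.0547]
joint_efforts [ -0.0908 -54.1815  46.388    0.1824   0.0829  -0.0077]
plank xy -0.11559455422295672 -0.08941787706751303
```

View pics/s7.png

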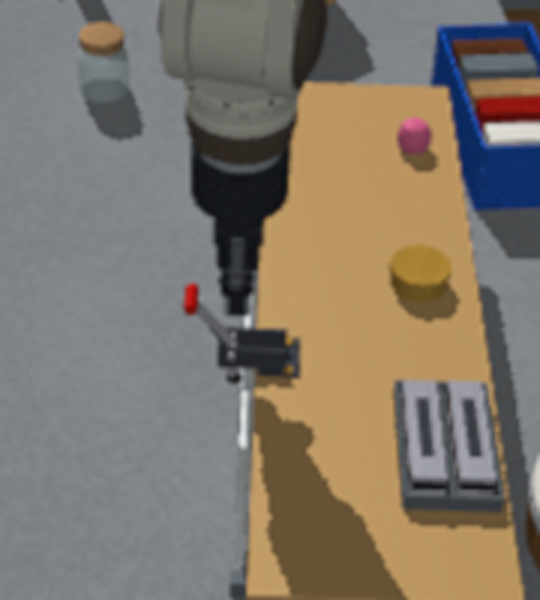

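>>> apply_moves(targets=[0.4,-0.05,0.2,0,0,0,0,0.6,-0.07,1.4,0,0,0,0,0.6,-0.07,2.8,0,0,0,0,0.6,-0.07,4,0,0,0,0,0.6,-0.07,5,0,0,0,0])

```text
time: 8.5
ee_pos: [0.5438, -0.1909, 0.3711]
tcp_rot: [-178.4, -0.0, -6.8]
wrist_force: [0.9, 0.4, 0.2]
opening: -0.0002
```

>>> apply_moves(targets=[-1,0.9,0,0,0,0,0,-2,1.8,0,0,0,0,0,-3,2.7,0,0,0,0,0,-4,3.6,0,0,0,0,0,-4,3.6,0,0,0,0,0])

```text
time: 9.0
ee_pos: [0.421, -0.0809, 0.371]
tcp_rot: [-178.4, -0.1, -6.7]
wrist_force: [-0.1, -0.4, 0.3]
opening: -0.0002
```

```bash
python3 look.py 8
python3 - <<'E'
from h import *
p=[0.6508,-0.1137,-0.1181]
a=np.radians(-35)
P=W(p,[[-.12+.06*np.sin(a),-.09,.181+.06*np.cos(a)],[-.11,.19,.162],[-.11,-.19,.162]])
print("side",(proj("side",P)-[180,130])*3);print("top",(proj("top",P)-[170,95])*3)
E
```

```text
time 9.1
q [-12.1031  -5.3052  15.8223 111.2099   1.6126 174.6057]
ee_pos [ 0.4235 -0.0826  0.3698]
tcp_rot [-178.3868   -0.0695   -6.7109]
wrist_force [ 0.7839 -0.7233  0.4793]
torque [-0.0379 -0.0051  0.002 ]
joint_efforts [  0.692  -39.4297  42.5354   0.4392   0.1367   0.0797]
plank xy -0.22933283210638455 0.004085395895592748
side [[190.2405 299.3556]
 [251.1069 160.5822]
 [238.5228 449.9229]]
top [[491.7967 362.1988]
 [184.274  283.8443]
 [589.9739 333.2776]]
```

View pics/s8.png

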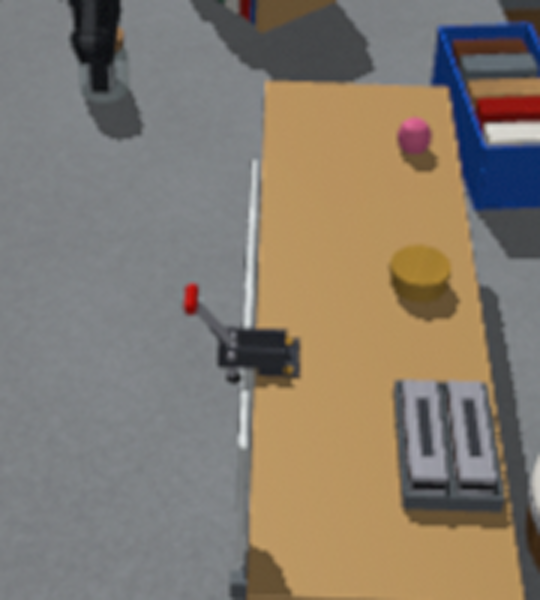

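View pics/t8.png

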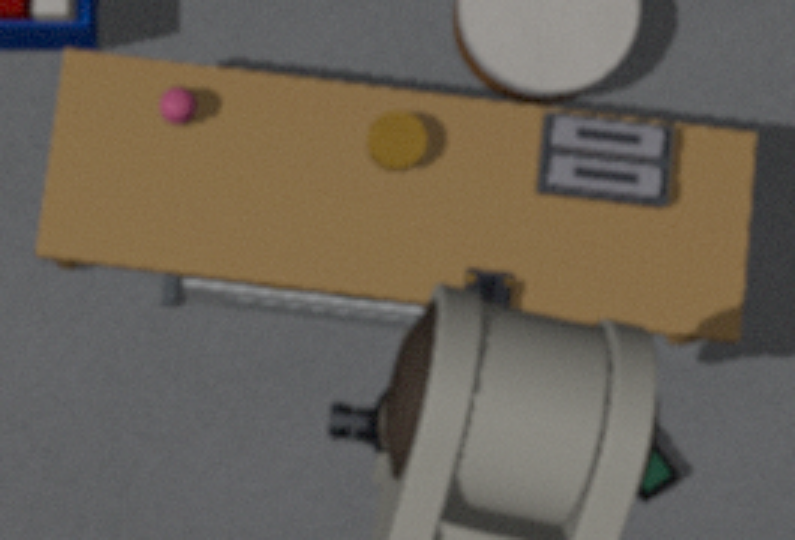

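The handle appears at about (191, 299) in the side crop, and locked predicts (190, 299). The bin rim, from (255, 160) to (242, 447), lies on the shut line. The tin, shaker and tray look unmoved, and the hand is clear.

```bash
python3 -c "
from workcell import bot
print(bot.job_done())"
```

```text
the job is handed in; nothing more can be done
None
```

I pushed the bin shut with the closed fingertips, then flipped the latch lever over from behind, and it snapped into its locked position. I then moved the hand clear and handed the job in at about 9 s; no verdict was reported.

**Bin:** it met a firm stop at 26 N, with the fingertip within about 1 mm of where the shut panel should stop it. In the last side picture its rim lies on the predicted shut line, within about 4 px in the 3x enlarged crop.

**Latch:** the red handle is within 1 px of its predicted locked position in the same enlarged crop, and it stayed there after I withdrew.

**Bystanders:** the tin, shaker and tray with harmonicas look unmoved. In the last pictures the arm hid part of the tuner and the hand hid most of the jar. Neither was touched on the way, and the wrist force was near zero at the end.

**Deviations:**
- **First push:** it gave an unexplained 10–13 N upward force on the tool. I raised the hand 10 mm, the force went away, and I finished the push from there.
- **Wrist limit:** the last joint also reached its range limit while I moved towards the bin. That left the push about 2 cm short of its intended spot along the panel, with no effect on the result.

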